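# Find the loose leg bolt of a tabletop ironing board and hold its cap open

## Robot

A 6-joint arm with a two-finger parallel gripper is mounted at the origin on the work surface. World frame = base frame: x ahead of the robot, y to its left, z up, the work surface at z = 0. Lengths are in m, angles in rad, forces in N, time in s.
With the tool pointing down it reaches from about 0.25 to 0.775 m from the base axis. Payload 4 kg.
Tool frame: the origin (TCP) lies midway between the tips of the shut fingers; the grasp point (between the pads) lies 19 mm behind it (robot.grasp_offset is the distance from the TCP to the grasp point, in m); z points along the fingers, y is the direction in which the jaws open and shut (so a half turn about z gives the same grasp; the last joint's range is limited). The gripper opens to 94 mm and grips with 3 to 60 N. Pads are 16 mm wide; open, the fingers measure 119 mm over their backs; the gripper's body (75 mm by 177 mm) begins 78 mm behind the grasp point.
Start: joints at [1.093, 0.087, 1.371, -0, 1.684, -0.103], TCP at [0.201, 0.512, 0.206] pointing down, gripper open.
Joint ranges: [-3.1, 3.1], [-0.76, 2.03], [0.27, 2.55], [-1.08, 4.22], [0.17, 2.65], [-2.57, 2.57]. Speed limits (rad/s): [2.79, 2.79, 3.14, 3.14, 3.14, 3.14].

## Interface

Orientations are given as [roll, pitch, yaw] about the fixed x, y, z axes, in that order (R = Rz(yaw) Ry(pitch) Rx(roll)).
In Python, from bench import status, viewer, order, robot gives the robot as it stands. The module is installed in compiled form; this text tells all that it offers.
- The arm moves only by the tool move_arm, never from a script. Its argument "targets" is a list of rows, each a list of 3 entries, a list of its own where there are three numbers: the shift along the tool's x, y, z in mm, then the turn, a rotation vector about the tool's x, y, z in degrees, then the opening, from -1 (shut) to 1 (fully open). A call has 1 to 20 rows; each row is the pose to reach, as a shift and turn from the pose commanded when the call began, along the tool's axes at that moment; what a row does not reach only later rows make up. A row lasts 1/8 s, in which the tool goes at most 62.5 mm and 10.7 degrees, less where a joint would pass 70% of its speed; a pose out of reach is approached as far as the arm can. A call with a gripper value outside its range is refused whole. The fingers move at their own pace and stop on an object; the grip force is fixed at half the most. Time passes only in rows, so rows that repeat a pose let the fingers close. It gives the time, the measured TCP pose, the force and the opening at its end, in the units of the state.
- status.get_obs(): the state, without advancing time (a new reading comes with each control period).
- viewer.snapshot(name): name is "scene" or "top" or "wrist"; returns the picture (400x640x3 uint8, red, green, blue); there is no depth.
- viewer.camera_model(name): a dict with "K" (3x3 intrinsics, pixels), "xyz" and "attitude" of the camera in the world; the wrist camera has in their place "T_tool_cam" (4x4, takes a point from camera to tool coordinates, whose origin is the TCP and whose axes are the flange's). Camera axes: x right, y up, looking along -z (the intrinsics and any distortion apply to the point x, -y, -z); pixel columns grow to the right and rows downward; lengths in m; the calibration is good to about 2 mm. A picture is of the moment at which its call begins: read the wrist's pose just before it. camera_model takes no time and is no camera call.
- order.close_job(): hands the job in, once; it reports no verdict.
The state is a dict: "time": time; "joint_positions": joint angles; "qvel": joint speeds; "joint_torque": joint torques, N m; "tool_pos": TCP position; "ee_rot": TCP orientation; "wrist_force": force on the tool from outside, world axes, zero at the start; "wrist_torque": the same for the moment, N m; "width": finger opening in m.
Only numpy, scipy, OpenCV 4.12 (cv2) and the standard library are available. Lean on these libraries where they do the work, as an engineer would, in place of code of your own. Each camera call takes 0.05 s, during which the arm holds its last target. There are 200 camera calls.

## Task

The bare ironing board lies face down on the laundry counter because its wide leg wobbles: swing that leg up and over until it clicks fully home in its end detent. Then tap down on the closed flip caps of the three bolts at its foot until you find the loose bolt, the one that gives, and lift that bolt's cap right up to about upright, leaving the other two caps shut and the leg locked out. Finish while still holding the cap up (it springs shut if let go) so that a colleague can get a spanner in, and leave everything else lying around undisturbed.

Things in the scene. Friction and masses are not known exactly. Their poses are not given: they have to be found in the camera images.
- board: Bare ironing board, grey sheet, white rim, face down, fixed. Width 318 mm (its x, pointing away from the robot at yaw 0), length along y: square end y +312 (robot's left), round nose y -349. Origin on the counter, z up. Sheet top z 22, rim 26; steel plate x -125..125, y 78..262, top z 26. A narrow nose leg, fixed folded, fills y -290..-110 up to z 52: leave it.
- leg (a joint): Wide black U leg: 0 = folded flat towards the nose; grows as its bar is lifted and swung over to the square end; starts 0 to 0.3 rad. Its 0.2 kg and the stiff hinge take about 3 N at the bar, and it stays where left. End stop 1.80 (13 deg past upright). A sprung detent resists from 1.3 to 1.55 rad (up to about 8 N more at the bar), then helps the leg on to the stop and keeps it there.
- leg_hinge (a point): Middle of the leg's hinge axis (along board x), at board x 0, y 190, z 64 mm; fixed to the board, axes as the board's. Hinge lugs at board x -105 and 105, up to z 72; detent housing at x 55..85, y 229..255, up to z 74.
- leg_bar (a point): Centre of the leg's outer cross bar, 170 mm from the hinge axis, moves with the leg. Round tube along board x, 14 mm thick (with thin rubber sleeves), free over 180 mm between side tubes at board x -105 and 105. A 10 mm cross rod 80 mm from the hinge lies just over the bolt caps while the leg is folded.
- near_cap (a point): Middle of the closed cap on the bolt nearest the robot: at board x -75, y 110, z 51.5 mm (cap tops lie within 1.5 mm of this height). Fixed to the board, axes as the board's; does not move with the cap. Each cap is a white plastic flip cover, 26 mm wide along x with flat sides to pinch, 15 mm deep, its underside 9 to 12 mm above the plate; the top reaches from y 85 to 130.
- mid_cap (a point): The same for the middle bolt, at board x 0. Each cap's hinge axis runs along board x, 18 mm from this point towards +y (the leg side) and 13.5 mm below the cap's top; the free -y edge, whose foremost 7 mm is an overhanging lip, swings up and over towards the leg, 1.8 rad at most.
- far_cap (a point): The same for the bolt farthest from the robot, at board x 75. All three caps and bolts look alike. A light spring shuts each cap: 0.3 to 0.7 N at the free edge.
- loose_bolt (a joint): How far the loose bolt is pressed down (m): 0 at rest, 0.004 = fully down on a hard stop. It gives from about 1.5 N, is fully down at 4 N and springs back; its closed cap goes down with it. It may be at any of the three places, drawn anew each time; the other two bolts do not give.
- loose_cap (a joint): Opening angle of the loose bolt's cap, 0 = shut, 1.57 = upright.
- tight_a_cap (a joint): Opening angle of the cap of one tight bolt (place unknown), 0 = shut.
- tight_b_cap (a joint): Opening angle of the cap of the other tight bolt (place unknown), 0 = shut.
- spanner: Bystander: steel spanner, 150 x 27 x 7 mm, lying on the board between the two legs' bars. Origin under its centre.
- washer: Bystander: brass packing washer, 26 mm across, 6 mm thick, lying on the board near its edge on the robot's side. Origin under its centre.
- iron: Bystander: steam iron, 270 x 115 x 136 mm, flat on its sole at the front right. Origin under its middle.
- detergent: Bystander: white detergent bottle, 84 mm across, 210 mm high, at the right, beyond the board's nose. Origin under its centre.
- scoop: Bystander: blue measuring mug, 72 mm across, 70 mm high, in front of the board, near the robot. Origin under its centre.
- peg_jar: Bystander: amber jar with wooden lid, 90 mm across, 120 mm high, at the left. Origin under its centre.
- brush: Bystander: laundry brush lying at the front left. Origin under its middle.

How it is judged:
By the outcome, as a careful person would: the job done as asked, in the order asked, and still so for the second after the job is handed in, while the arm keeps its last pose, push and grip.
It also fails if it takes over 67 s, if anything falls off the work surface, if the arm or the gripper's body presses on something with over 40 N, if the wrist force passes 120 N, or if a joint passes its speed limit or range.

## Working session

There is one attempt and no reset: what is moved stays moved. The work goes in short steps, Python scripts to look and compute and a tool call to move; the robot and the scene stay as the last step left them, time stands still between calls to the robot, and variables do not carry over. Pictures are saved under pics/ and viewed, about 8 in all and at most 12, crops included, and the job is handed in when it is done.

Besides the shell and the picture viewer there is one more tool, called as a command line: name --argument value ..., lists and objects as JSON in quotes. move_arm: Moves the arm, as the interface text tells. Its arguments: {"type":"object","properties":{"targets":{"type":"array"}},"required":["targets"]}

```bash
mkdir -p pics
python3 - <<'E'
from bench import status, viewer
import cv2,numpy as np
o=status.get_obs(); print({k:np.round(v,3).tolist() for k,v in o.items()})
for n in("scene","top"):
    cv2.imwrite(f"pics/{n}0.png",viewer.snapshot(n)[:,:,::-1])
for n in("scene","top","wrist"): print(n,viewer.camera_model(n))
E
```

```text
{'time': 0.0, 'joint_positions': [1.093, 0.088, 1.372, -0.0, 1.684, -0.103], 'qvel': [-0.001, 0.001, 0.001, -0.001, -0.001, 0.001], 'joint_torque': [0.002, -34.017, -30.244, 0.072, 0.033, -0.0], 'tool_pos': [0.201, 0.511, 0.204], 'ee_rot': [-3.139, -0.0, 2.767], 'wrist_force': [-0.829, -0.526, -0.708], 'wrist_torque': [-0.01, -0.058, 0.078], 'width': 0.094}
scene {'K': array([[417.22216034,   0.        , 319.51516564],
       [  0.        , 417.22216034, 199.01352144],
       [  0.        ,   0.        ,   1.        ]]), 'xyz': array([1.15262548, 0.36397501, 1.08941699]), 'attitude': array([0.67283187, 0.01401089, 2.09467357])}
top {'K': array([[383.08499465,   0.        , 321.11004524],
       [  0.        , 383.08499465, 199.62822591],
       [  0.        ,   0.        ,   1.        ]]), 'xyz': array([ 0.19808218, -0.05063213,  1.35593569]), 'attitude': array([ 0.21978091,  0.00583404, -1.57537975])}
wrist {'K': array([[315.16253401,   0.        , 313.44390731],
       [  0.        , 315.16253401, 200.28754863],
       [  0.        ,   0.        ,   1.        ]]), 'T_tool_cam': array([[-7.53839641e-04,  9.67932156e-01,  2.51210615e-01,
         7.20153186e-02],
       [ 9.99999112e-01,  4.53585164e-04,  1.25312900e-03,
        -4.84973395e-04],
       [ 1.09899844e-03,  2.51211336e-01, -9.67931638e-01,
        -1.78600910e-01],
       [ 0.00000000e+00,  0.00000000e+00,  0.00000000e+00,
         1.00000000e+00]])}
```

View pics/scene0.png

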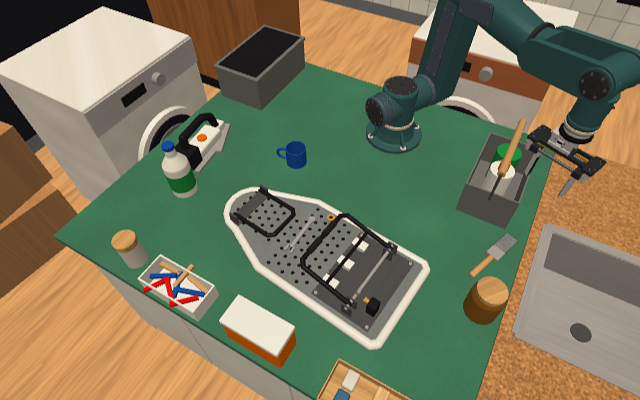

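View pics/top0.png

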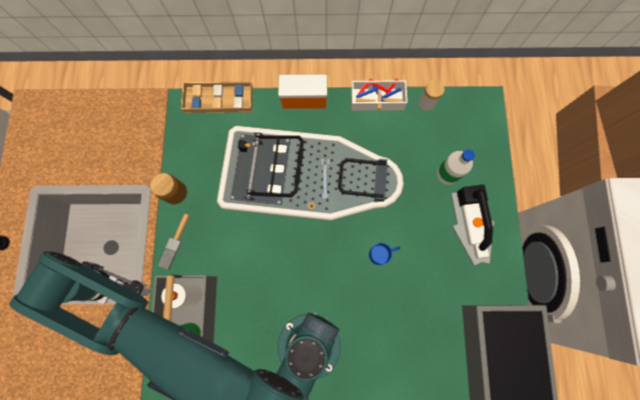

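```bash
cat > h.py <<'E'
from bench import status, viewer
import cv2,numpy as np
from scipy.spatial.transform import Rotation as R
def cam(n,o=None):
    m=viewer.camera_model(n);K=m["K"]
    if n=="wrist":
        T=np.eye(4);T[:3,:3]=R.from_euler("xyz",o["ee_rot"]).as_matrix();T[:3,3]=o["tool_pos"]
        T=T@m["T_tool_cam"];return K,T[:3,:3],T[:3,3]
    return K,R.from_euler("xyz",m["attitude"]).as_matrix(),m["xyz"]
def ray(c,uv):
    K,A,p=c;d=np.linalg.inv(K)@[uv[0],uv[1],1];return p,A@(d*[1,-1,-1])
def onz(c,uv,z):
    p,d=ray(c,uv);return p+d*(z-p[2])/d[2]
def proj(c,X):
    K,A,p=c;q=K@((A.T@(np.asarray(X)-p))*[1,-1,-1]);return q[:2]/q[2]
def tri(obs):
    M=np.zeros((3,3));b=np.zeros(3)
    for c,uv in obs:
        p,d=ray(c,uv);d/=np.linalg.norm(d);Q=np.eye(3)-np.outer(d,d);M+=Q;b+=Q@p
    return np.linalg.solve(M,b)
def toolpose():
    o=status.get_obs();return np.array(o["tool_pos"]),R.from_euler("xyz",o["ee_rot"])
E
python3 - <<'E'
from h import *
c=cam("top");s=cam("scene")
for uv in[(232,127),(219,207),(403,182),(281,149),(277,168),(274,186),(312,206),(324,180),(381,254)]:print(uv,onz(c,uv,.04).round(3))
for uv in[(361,246),(349,267),(331,283),(332,217)]:print(uv,onz(s,uv,.045).round(3))
for n,b,x in(("top",(205,110,200,120),4),("scene",(215,175,220,180),3.3)):
    i=viewer.snapshot(n)[:,:,::-1];x0,y0,w,h=b
    cv2.imwrite(f"pics/{n}z.png",cv2.resize(i[y0:y0+h,x0:x0+w],None,fx=x,fy=x,interpolation=cv2.INTER_CUBIC))
E
```

```text
(232, 127) [0.768 0.282 0.04 ]
(219, 207) [0.468 0.314 0.04 ]
(403, 182) [ 0.555 -0.335  0.04 ]
(281, 149) [0.681 0.1   0.04 ]
(277, 168) [0.609 0.113 0.04 ]
(274, 186) [0.543 0.123 0.04 ]
(312, 206) [ 0.469 -0.012  0.04 ]
(324, 180) [ 0.564 -0.055  0.04 ]
(381, 254) [ 0.301 -0.248  0.04 ]
(361, 246) [0.532 0.129 0.045]
(349, 267) [0.611 0.131 0.045]
(331, 283) [0.68  0.111 0.045]
(332, 217) [0.482 0.004 0.045]
```

View pics/topz.png

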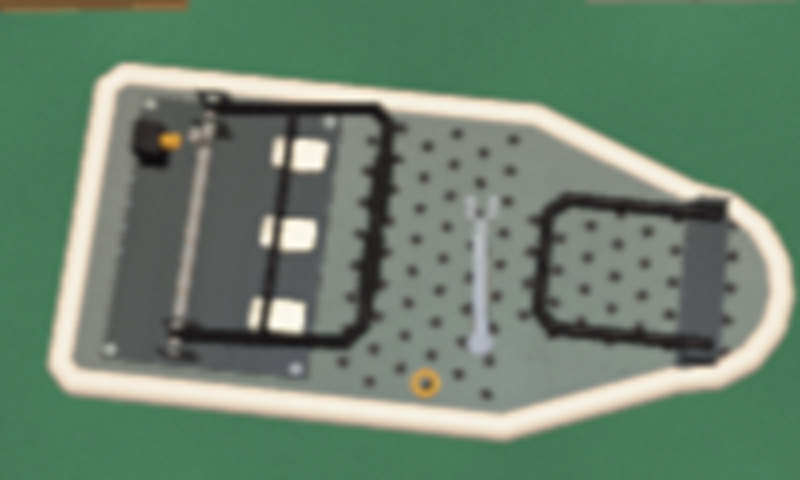

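move_arm --targets '[[[-50,-24,-30],[0,0,-2],1],[[-100,-48,-60],[0,0,-4],1],[[-150,-70,-94],[0,0,-6],1],[[-205,-95,-94],[0,0,-8],1],[[-260,-118,-94],[0,0,-10],1],[[-313,-142,-94],[0,0,-12],1],[[-365,-165,-94],[0,0,-13],1],[[-418,-189,-94],[0,0,-13],1],[[-470,-212,-94],[0,0,-13],1],[[-522,-236,-94],[0,0,-13],1],[[-522,-236,-94],[0,0,-13],1]]'

```text
time: 1.58
tool_pos: [0.6025, 0.0977, 0.2969]
ee_rot: [-3.14, -0.003, 2.988]
wrist_force: [0.3, 0.4, -0.7]
width: 0.0938
```

Run:
```python
from h import *
import pickle
o=status.get_obs();i=viewer.snapshot("wrist")[:,:,::-1]
cv2.imwrite("pics/w1.png",i);pickle.dump(o,open("w1.pkl","wb"))
print(o["time"],o["tool_pos"],o["ee_rot"],o["wrist_force"])
```

```text
1.575 [0.60248097 0.09774077 0.29689039] [-3.14012869 -0.0032478   2.98821753] [ 0.34550458  0.42399418 -0.71389292]
```

View pics/w1.png

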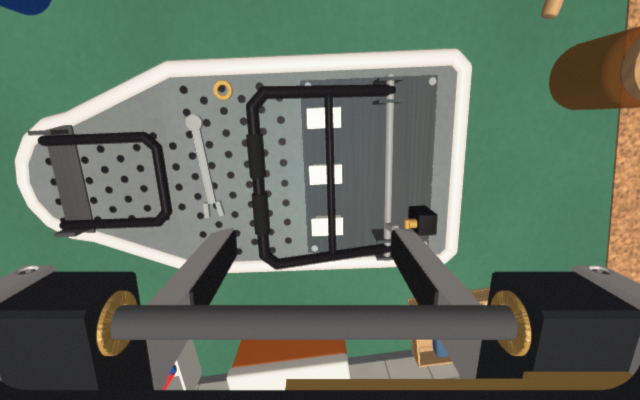

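```bash
cat > fit.py <<'E'
from h import *
from scipy.optimize import least_squares
def w(p,X):  # board (x,y,yaw) mm -> world
    X=np.asarray(X,float)/1000;c,s=np.cos(p[2]),np.sin(p[2])
    return np.array([p[0]+c*X[0]-s*X[1],p[1]+s*X[0]+c*X[1],X[2]])
def fit(pts): # list (cam,uv,boardpt)
    f=lambda p:np.concatenate([proj(c,w(p,X))-uv for c,uv,X in pts])
    r=least_squares(f,[.62,.0,-.15]);return r.x,f(r.x).reshape(-1,2)
E
python3 - <<'E'
from fit import *
import pickle
o=pickle.load(open("w1.pkl","rb"));c=cam("wrist",o);i=cv2.imread("pics/w1.png")
m=(i[90:245,300:350].min(2)>190).astype(np.uint8)
n,l,st,ce=cv2.connectedComponentsWithStats(m);print(st[1:],ce[1:]+[300,90])
ce=sorted([ce[k]+[300,90] for k in range(1,n) if st[k][4]>200],key=lambda t:t[1])
pts=[(c,u,(x,107.5,51.5)) for u,x in zip(ce,(-75,0,75))]
p,r=fit(pts);print(p,r.round(1))
t=cam("top");
print("hinge",w(p,(0,190,64)),[ (proj(c,w(p,X)).round(),X) for X in((-105,190,64),(105,190,64),(-125,78,26),(-125,262,26),(0,312,26),(0,-349,26),(-159,200,26))])
# bar: both ends of sleeves in wrist & top
for th in(0,.1,.2,.3):
  y=190-170*np.cos(th);z=64+170*np.sin(th)
  print(th,[proj(c,w(p,(x,y,z))).round(1) for x in(-60,0,60)],[proj(t,w(p,(x,y,z))).round(1) for x in(-60,0,60)],[proj(cam("scene"),w(p,(x,y,z))).round(1) for x in(-60,0,60)])
E
```

```text
[[ 33  17   8  21 159]
 [  7  18  18  21 364]
 [  9  75  18  20 317]
 [ 35  75   7  19 132]
 [ 11 128  17  18 280]
 [ 36 128   7  17 119]] [[336.63522013 116.87421384]
 [315.50274725 117.89010989]
 [317.38170347 174.74132492]
 [337.97727273 173.93181818]
 [319.53214286 226.76071429]
 [339.         226.        ]]
[ 0.59185429 -0.00518998 -0.11438767] [[-0.1 -0.1]
 [ 0.1 -0. ]
 [-0.1  0.1]]
hinge [0.61354058 0.18356835 0.064     ] [(array([381.,  90.]), (-105, 190, 64)), (array([379., 248.]), (105, 190, 64)), (array([292.,  80.]), (-125, 78, 26)), (array([430.,  74.]), (-125, 262, 26)), (array([460., 166.]), (0, 312, 26)), (array([  4., 184.]), (0, -349, 26)), (array([383.,  49.]), (-159, 200, 26))]
0 [array([247.5, 132.7]), array([251.7, 178.9]), array([255.5, 221.9])] [array([302.1, 186.3]), array([304.2, 169.9]), array([306.2, 153.8])] [array([328.6, 228. ]), array([316.5, 241.8]), array([303.8, 256.3])]
0.1 [array([245.4, 133.2]), array([249.8, 181.3]), array([253.9, 225.9])] [array([301.6, 185.1]), array([303.7, 168.5]), array([305.7, 152.2])] [array([328.9, 224.9]), array([316.6, 238.7]), array([303.8, 253.3])]
0.2 [array([244.5, 133.7]), array([249.1, 183.8]), array([253.4, 230.2])] [array([300.6, 183.7]), array([302.7, 166.9]), array([304.8, 150.5])] [array([329.6, 222. ]), array([317.2, 235.9]), array([304.3, 250.6])]
0.3 [array([245.1, 134.2]), array([249.9, 186.4]), array([254.3, 234.6])] [array([299.1, 182.3]), array([301.2, 165.3]), array([303.3, 148.7])] [array([330.8, 219.4]), array([318.3, 233.4]), array([305.2, 248.2])]
```

Run:
```python
from fit import *
import pickle
o=pickle.load(open("w1.pkl","rb"));c=cam("wrist",o);t=cam("top");s=cam("scene")
pts=[(c,u,(x,107.5,51.5)) for u,x in zip([(324,117.5),(325.5,174.5),(327,226.5)],(-75,0,75))]
pts+=[(c,(391,90),(-105,190,64)),(c,(388,250),(105,190,64))]
pts+=[(t,(300/4+205,155/4+110),(75,107.5,51.5)),(t,(288/4+205,234/4+110),(0,107.5,51.5)),(t,(278/4+205,314/4+110),(-75,107.5,51.5))]
p,r=fit(pts);print(p,r.round(1));np.save("p.npy",p)
for th in(0,.1,.2,.3):
  y=190-170*np.cos(th);z=64+170*np.sin(th)
  print(th,*[proj(q,w(p,(0,y,z))).round(1) for q in(c,t,s)])
# triangulate hinge/bar: bar centre seen in top ~ zoom(378,208)
print(tri([(c,(258,180)),(t,(378/4+205,208/4+110))]))
```

```text
[ 0.59304486  0.00603785 -0.11923336] [[ 0.4  0.3]
 [ 0.3  0.2]
 [ 0.2  0.4]
 [-0.3  0.3]
 [-1.1 -1.8]
 [-0.3 -0.6]
 [-0.2 -0.5]
 [-0.7 -0.2]]
0 [260.2 178.5] [301.  169.6] [319.6 243.7]
0.1 [258.6 180.9] [300.5 168.1] [319.8 240.7]
0.2 [258.3 183.5] [299.4 166.6] [320.4 237.9]
0.3 [259.5 186.1] [297.9 165. ] [321.6 235.4]
[0.59388106 0.03149261 0.13010762]
```

View pics/scenez.png

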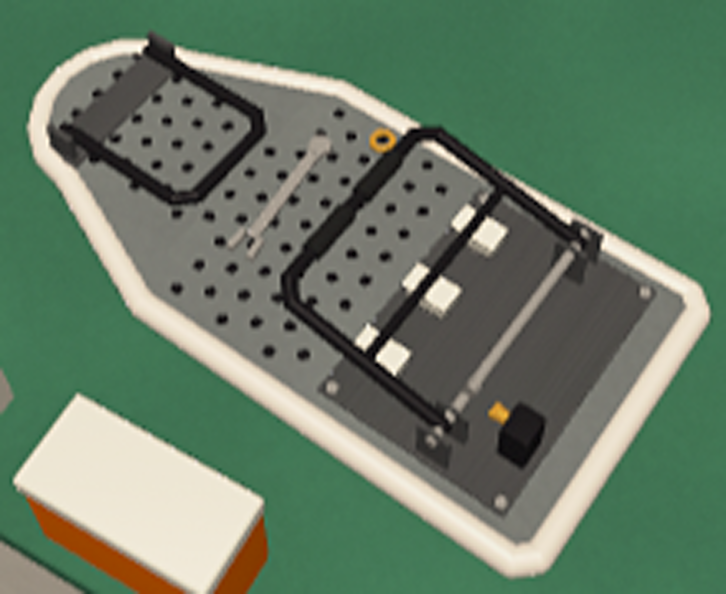

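Run:
```python
from fit import *
i=cv2.imread("pics/w1.png").max(2)
for r in range(120,240,2):
  row=i[r,240:285]; k=np.where(row<50)[0]; print(r,(k.min()+240,k.max()+240,len(k)) if len(k) else None,end=' ')
```

```text
120 (np.int64(247), np.int64(258), 10) 122 (np.int64(247), np.int64(258), 10) 124 (np.int64(248), np.int64(258), 9) 126 (np.int64(248), np.int64(258), 9) 128 (np.int64(249), np.int64(259), 8) 130 (np.int64(249), np.int64(260), 10) 132 (np.int64(249), np.int64(260), 10) 134 (np.int64(249), np.int64(262), 12) 136 (np.int64(247), np.int64(261), 15) 138 (np.int64(247), np.int64(261), 15) 140 (np.int64(246), np.int64(261), 16) 142 (np.int64(247), np.int64(262), 16) 144 (np.int64(247), np.int64(262), 16) 146 (np.int64(247), np.int64(262), 16) 148 (np.int64(248), np.int64(262), 15) 150 (np.int64(248), np.int64(263), 16) 152 (np.int64(248), np.int64(263), 16) 154 (np.int64(249), np.int64(264), 16) 156 (np.int64(249), np.int64(263), 15) 158 (np.int64(249), np.int64(263), 15) 160 (np.int64(249), np.int64(263), 15) 162 (np.int64(248), np.int64(263), 16) 164 (np.int64(249), np.int64(263), 15) 166 (np.int64(249), np.int64(264), 16) 168 (np.int64(250), np.int64(264), 15) 170 (np.int64(250), np.int64(264), 15) 172 (np.int64(250), np.int64(265), 16) 174 (np.int64(251), np.int64(265), 15) 176 (np.int
[... 528 characters left out ...]
 204 (np.int64(252), np.int64(266), 15) 206 (np.int64(252), np.int64(267), 16) 208 (np.int64(254), np.int64(267), 14) 210 (np.int64(254), np.int64(268), 15) 212 (np.int64(254), np.int64(268), 15) 214 (np.int64(254), np.int64(268), 15) 216 (np.int64(254), np.int64(268), 15) 218 (np.int64(255), np.int64(268), 14) 220 (np.int64(254), np.int64(268), 15) 222 (np.int64(254), np.int64(268), 15) 224 (np.int64(254), np.int64(268), 15) 226 (np.int64(255), np.int64(268), 14) 228 (np.int64(255), np.int64(269), 15) 230 (np.int64(256), np.int64(270), 15) 232 (np.int64(256), np.int64(269), 14) 234 (np.int64(257), np.int64(268), 12) 236 (np.int64(258), np.int64(267), 9) 238 (np.int64(258), np.int64(267), 9)
```

```bash
cat > mv.py <<'E'
from fit import *
p=np.load("p.npy")
def shift(b): # board-mm TCP target -> tool-frame shift mm
    q,Rt=toolpose();return (Rt.inv().apply(w(p,b)-q)*1000).round(1)
def bpos(q=None):
    if q is None:q=toolpose()[0]
    c,s=np.cos(p[2]),np.sin(p[2]);d=q-[p[0],p[1],0]
    return (np.array([c*d[0]+s*d[1],-s*d[0]+c*d[1],d[2]])*1000).round(1)
E
python3 - <<'E'
from mv import *
print(bpos())
for b in((-40,24,140),(-40,24,80)):print(b,shift(b))
E
```

```text
[ -2.9  93.9 297.8]
(-40, 24, 140) [ 34.4 -71.  157.9]
(-40, 24, 80) [ 34.2 -71.  217.9]
```

move_arm --targets '[[[12,-24,40],[0,0,-1],0.6],[[24,-48,85],[0,0,-2],0.5],[[34,-71,130],[0,0,-2],0.4],[[34,-71,175],[0,0,-2],0.4],[[34,-71,200],[0,0,-2],0.4],[[34,-71,218],[0,0,-2],0.4],[[34,-71,218],[0,0,-2],0.4]]'

```text
time: 2.5
tool_pos: [0.5556, 0.0368, 0.0805]
ee_rot: [3.142, -0.002, 3.03]
wrist_force: [-0.3, 0.6, 0.3]
width: 0.0661
```

```bash
python3 - <<'E'
from mv import *
o=status.get_obs();print(bpos(),o["ee_rot"],o["wrist_force"],o["width"])
cv2.imwrite("pics/a.png",np.vstack([viewer.snapshot("wrist"),cv2.resize(viewer.snapshot("scene")[150:330,200:488],(640,400))])[::,:,::-1][:,:][:,:])
E
python3 -c "
import cv2;i=cv2.imread('pics/a.png');cv2.imwrite('pics/a.png',cv2.resize(i,(480,600)))"
```

```text
[-40.9  26.1  80.5] [ 3.14150241e+00 -2.22802774e-03  3.02985281e+00] [-0.30908029  0.58513428  0.32423956] 0.06613197528606173
```

View pics/a.png

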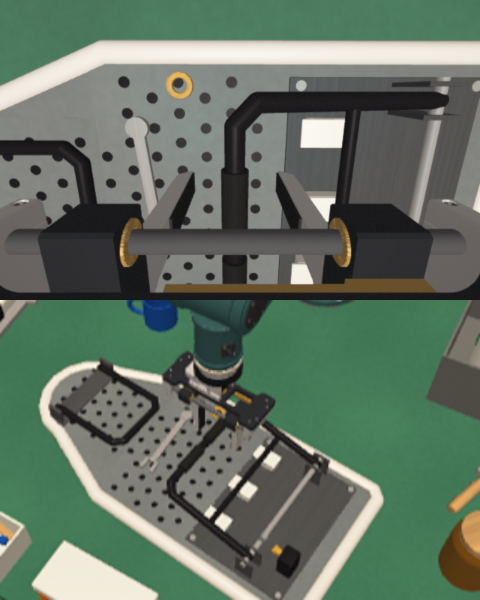

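move_arm --targets '[[[0,0,0],[0,0,0],-0.3],[[0,0,0],[0,0,0],-1],[[0,0,0],[0,0,0],-1],[[0,0,0],[0,0,0],-1],[[0,0,0],[0,0,0],-1]]'

```text
time: 3.22
tool_pos: [0.5566, 0.0359, 0.0814]
ee_rot: [3.142, -0.0, 3.029]
wrist_force: [0.4, 0.8, -0.1]
width: 0.0196
```

Run:
```python
from mv import *
o=status.get_obs();print(o["time"],bpos(),o["ee_rot"],o["wrist_force"],o["width"])
# sleeve near end height from w1 & now
```

```text
3.225 [-39.7  25.3  81.4] [ 3.14150400e+00 -1.20914956e-04  3.02850039e+00] [ 0.38952848  0.75435624 -0.0545247 ] 0.01957349919798261
```

Run:
```python
import numpy as np
t0=.235
print([[0,round(170*(np.cos(t0)-np.cos(t))),-round(170*(np.sin(t)-np.sin(t0)))] for t in np.arange(t0+.07,1.16,.09)])
```

```text
[[0, 3, -11], [0, 8, -26], [0, 15, -40], [0, 23, -53], [0, 32, -65], [0, 42, -77], [0, 52, -88], [0, 64, -97], [0, 77, -106], [0, 90, -113]]
```

move_arm --targets '[[[0,3,-11],[0,0,0],-1],[[0,8,-26],[0,0,0],-1],[[0,15,-40],[0,0,0],-1],[[0,23,-53],[0,0,0],-1],[[0,32,-65],[0,0,0],-1],[[0,42,-77],[0,0,0],-1],[[0,52,-88],[0,0,0],-1],[[0,64,-97],[0,0,0],-1],[[0,77,-106],[0,0,0],-1],[[0,90,-113],[0,0,0],-1]]'

```text
time: 4.47
tool_pos: [0.5659, 0.1236, 0.1987]
ee_rot: [-3.137, 0.001, 3.027]
wrist_force: [-7.4, -8.2, 7.4]
width: 0.0128
```

Run:
```python
from mv import *
o=status.get_obs();print(o["time"],bpos(),o["ee_rot"],o["wrist_force"],o["width"])
t0=bpos()
for th in np.arange(1.17,1.84,.06): print(round(th,2),[0,round(170*(np.cos(1.115)-np.cos(th))),-round(170*(np.sin(th)-np.sin(1.115)))])
```

```text
4.475 [-41.  113.5 198.7] [-3.13704230e+00  1.05895378e-03  3.02698145e+00] [-7.35338422 -8.19022448  7.42752029] 0.01281060252286612
1.17 [0, 9, -4]
1.23 [0, 18, -8]
1.29 [0, 28, -11]
1.35 [0, 38, -13]
1.41 [0, 48, -15]
1.47 [0, 58, -16]
1.53 [0, 68, -17]
1.59 [0, 78, -17]
1.65 [0, 88, -17]
1.71 [0, 98, -16]
1.77 [0, 108, -14]
1.83 [0, 118, -12]
```

Run:
```python
from mv import *
a=viewer.snapshot("wrist");b=cv2.resize(viewer.snapshot("scene")[150:330,200:488],(640,400))
cv2.imwrite("pics/b.png",cv2.resize(np.vstack([a,b])[:,:,::-1],(480,600)))
```

```text
(no output)
```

View pics/b.png

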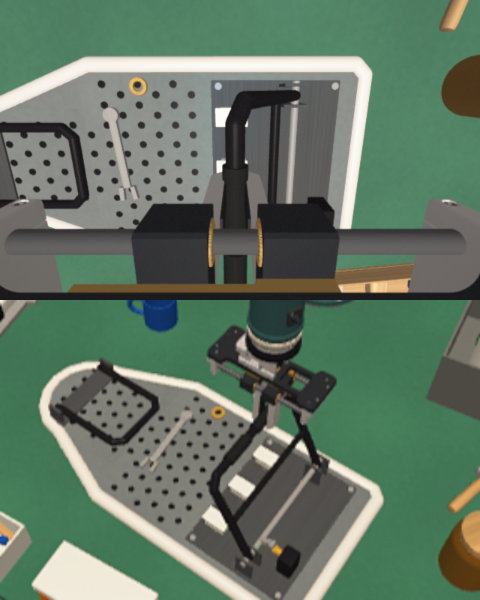

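move_arm --targets '[[[0,9,-4],[0,0,0],-1],[[0,18,-8],[0,0,0],-1],[[0,28,-11],[0,0,0],-1],[[0,38,-13],[0,0,0],-1],[[0,48,-15],[0,0,0],-1],[[0,58,-16],[0,0,0],-1],[[0,68,-17],[0,0,0],-1],[[0,78,-17],[0,0,0],-1],[[0,88,-17],[0,0,0],-1],[[0,98,-16],[0,0,0],-1],[[0,108,-14],[0,0,0],-1],[[0,116,-12],[0,0,0],-1],[[0,120,-11],[0,0,0],-1]]'

```text
time: 6.2
tool_pos: [0.5804, 0.2382, 0.211]
ee_rot: [-3.129, 0.005, 3.024]
wrist_force: [-8.8, -24.2, 18.4]
width: 0.0131
```

Run:
```python
from mv import *
o=status.get_obs();print(o["time"],bpos(),o["ee_rot"],o["wrist_force"],o["width"])
```

```text
6.2 [-40.2 229.1 211. ] [-3.12894943  0.00466588  3.02392302] [ -8.8275641  -24.19180034  18.36505792] 0.013144102847854512
```

move_arm --targets '[[[0,0,0],[0,0,0],0],[[0,0,0],[0,0,0],0.2],[[0,0,0],[0,0,0],0.2],[[0,0,-25],[0,0,0],0.2],[[0,0,-60],[0,0,0],0.2],[[0,0,-100],[0,0,0],0],[[0,-20,-130],[0,0,10],-1],[[0,-50,-130],[0,0,20],-1],[[0,-80,-130],[0,0,30],-1],[[0,-110,-130],[0,0,40],-1],[[0,-130,-130],[0,0,50],-1],[[0,-130,-130],[0,0,60],-1],[[0,-130,-130],[0,0,70],-1],[[0,-130,-130],[0,0,80],-1],[[0,-130,-130],[0,0,90],-1],[[0,-130,-130],[0,0,90],-1]]'

```text
time: 8.2
tool_pos: [0.5657, 0.1162, 0.3348]
ee_rot: [-3.141, -0.001, 1.461]
wrist_force: [0.1, -0.2, -0.6]
width: 0.0005
```

Run:
```python
from mv import *
o=status.get_obs();print(o["time"],bpos(),o["ee_rot"],o["wrist_force"],o["width"],np.round(o["joint_positions"],2))
a=viewer.snapshot("wrist");b=cv2.resize(viewer.snapshot("scene")[120:350,200:568],(640,400))
cv2.imwrite("pics/c.png",cv2.resize(np.vstack([a,b])[:,:,::-1],(480,600)))
```

```text
8.2 [-40.2 106.2 334.8] [-3.14065272e+00 -7.27680067e-04  1.46102132e+00] [ 0.06745101 -0.18215701 -0.58123944] 0.00048116443244066847 [0.1  0.16 1.03 0.   1.95 0.21]
```

View pics/c.png

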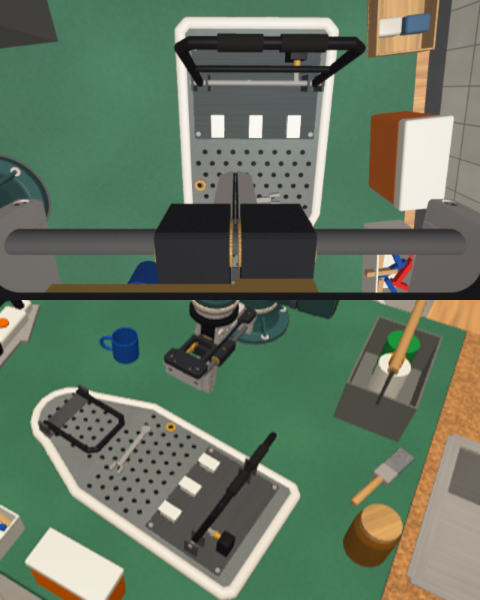

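Run:
```python
from mv import *
o=status.get_obs();c=cam("wrist",o);i=viewer.snapshot("wrist")
m=(i[140:195,265:415].min(2)>170).astype(np.uint8)
n,l,st,ce=cv2.connectedComponentsWithStats(m)
k=[j for j in range(1,n) if st[j][4]>200];print(st[k])
uv=sorted([(st[j][0]+st[j][2]/2-.5+265,st[j][1]+st[j][3]/2-.5+140) for j in k]);print(uv)
pts=[(c,u,(x,107.5,51.5)) for u,x in zip(uv,(-75,0,75))]
pn,r=fit(pts);print(p,pn,r.round(1))
for x in(-75,0,75):print([proj(c,w(p,(x,y,51.5))).round(1) for y in(85,130)],w(p,(x,107.5,51.5)).round(4),w(pn,(x,107.5,51.5)).round(4))
```

```text
[[ 16  13  18  30 520]
 [ 67  13  18  31 540]
 [117  14  19  30 524]]
[(np.float64(289.5), np.float64(167.5)), (np.float64(340.5), np.float64(168.0)), (np.float64(391.0), np.float64(168.5))]
[ 0.59304486  0.00603785 -0.11923336] [ 0.59248458  0.00575056 -0.12002257] [[ 0.  -0. ]
 [-0.2  0. ]
 [ 0.1  0. ]]
[array([290. , 182.3]), array([289.7, 152. ])] [0.5314 0.1217 0.0515] [0.5309 0.1215 0.0515]
[array([340.2, 182.7]), array([341.1, 152.4])] [0.6058 0.1128 0.0515] [0.6054 0.1125 0.0515]
[array([390.4, 183.2]), array([392.6, 152.9])] [0.6803 0.1039 0.0515] [0.6798 0.1035 0.0515]
```

move_arm --targets '[[[0,-15,40],[0,7,0],-1],[[4,-30,90],[0,14,0],-1],[[9,-35,145],[0,20,0],-1],[[9,-35,200],[0,20,0],-1],[[9,-35,240],[0,20,0],-1],[[9,-35,255],[0,20,0],-1],[[9,-35,255],[0,20,0],-1]]'

```text
time: 9.22
tool_pos: [0.5317, 0.1285, 0.0803]
ee_rot: [-3.141, -0.349, 1.458]
wrist_force: [0.6, -0.3, 1.1]
width: 0.0006
```

Run:
```python
from mv import *
o=status.get_obs();print(o["time"],bpos(),np.degrees(o["ee_rot"]),o["wrist_force"],np.round(o["joint_positions"],2))
q,Rt=toolpose();e=np.array([np.cos(p[2]),np.sin(p[2]),0]);f=np.array([-e[1],e[0],0])
print("board x,y,z in tool:",Rt.inv().apply([e,f,[0,0,1]]).round(3))
print(shift((-75,115,56)))
```

```text
9.225 [-75.4 114.3  80.3] [-179.9467711   -20.01928588   83.55282983] [ 0.59151176 -0.3345713   1.12458518] [-0.09  0.09  1.66  0.36  1.39 -0.04]
board x,y,z in tool: [[-0.006  1.    -0.003]
 [ 0.94   0.007  0.342]
 [ 0.342 -0.001 -0.94 ]]
[-7.7  0.5 23. ]
```

move_arm --targets '[[[-4,0,11],[0,0,0],-1],[[-8,0,22],[0,0,0],-1],[[-8,0,22],[0,0,0],-1]]'

```text
time: 9.6
tool_pos: [0.5313, 0.1284, 0.0563]
ee_rot: [-3.14, -0.349, 1.457]
wrist_force: [0.3, 0.0, 0.2]
width: 0.0009
```

move_arm --targets '[[[-0.7,0,1.9],[0,0,0],-1],[[-0.7,0,1.9],[0,0,0],-1]]'

```text
time: 9.85
tool_pos: [0.5321, 0.1283, 0.0553]
ee_rot: [3.141, -0.349, 1.458]
wrist_force: [-0.5, -0.5, -0.4]
width: 0.0004
```

move_arm --targets '[[[-0.5,0,1.4],[0,0,0],-1],[[-0.5,0,1.4],[0,0,0],-1]]'

```text
time: 10.1
tool_pos: [0.5323, 0.1283, 0.054]
ee_rot: [3.14, -0.349, 1.458]
wrist_force: [-0.4, -0.1, 0.7]
width: 0.0003
```

move_arm --targets '[[[-0.5,0,1.4],[0,0,0],-1],[[-0.5,0,1.4],[0,0,0],-1]]'

```text
time: 10.35
tool_pos: [0.5322, 0.1283, 0.0524]
ee_rot: [3.141, -0.349, 1.458]
wrist_force: [0.1, -0.6, 2.0]
width: 0.0004
```

move_arm --targets '[[[-0.5,0,1.4],[0,0,0],-1],[[-0.5,0,1.4],[0,0,0],-1]]'

```text
time: 10.6
tool_pos: [0.5322, 0.1283, 0.0508]
ee_rot: [3.141, -0.349, 1.458]
wrist_force: [0.8, -0.6, 3.7]
width: 0.0004
```

move_arm --targets '[[[-0.5,0,1.4],[0,0,0],-1],[[-0.5,0,1.4],[0,0,0],-1]]'

```text
time: 10.85
tool_pos: [0.5323, 0.1283, 0.0498]
ee_rot: [3.141, -0.349, 1.458]
wrist_force: [-0.7, -1.1, 5.6]
width: 0.0004
```

move_arm --targets '[[[-0.5,0,1.4],[0,0,0],-1],[[-0.5,0,1.4],[0,0,0],-1]]'

```text
time: 11.1
tool_pos: [0.5325, 0.1282, 0.0494]
ee_rot: [3.14, -0.35, 1.459]
wrist_force: [-3.2, -2.9, 9.2]
width: 0.0003
```

move_arm --targets '[[[5,0,-13],[0,0,0],-1],[[9,40,-25],[0,0,0],-1],[[9,75,-25],[0,0,0],-1],[[5,75,-14],[0,0,0],-1],[[3,75,-8],[0,0,0],-1],[[3,75,-8],[0,0,0],-1]]'

```text
time: 11.85
tool_pos: [0.6048, 0.1202, 0.0553]
ee_rot: [-3.139, -0.349, 1.457]
wrist_force: [-0.2, 0.1, -0.1]
width: 0.0004
```

move_arm --targets '[[[-0.5,0,1.4],[0,0,0],-1],[[-0.5,0,1.4],[0,0,0],-1]]'

```text
time: 12.1
tool_pos: [0.6055, 0.1202, 0.0548]
ee_rot: [-3.14, -0.349, 1.458]
wrist_force: [-2.4, -0.4, 2.3]
width: 0.0006
```

move_arm --targets '[[[-0.5,0,1.4],[0,0,0],-1],[[-0.5,0,1.4],[0,0,0],-1]]'

```text
time: 12.35
tool_pos: [0.6058, 0.1202, 0.0543]
ee_rot: [-3.141, -0.35, 1.458]
wrist_force: [-4.6, -1.7, 7.0]
width: 0.0003
```

move_arm --targets '[[[-0.5,0,1.4],[0,0,0],-1],[[-0.5,0,1.4],[0,0,0],-1]]'

```text
time: 12.6
tool_pos: [0.6059, 0.1201, 0.0539]
ee_rot: [-3.141, -0.35, 1.459]
wrist_force: [-6.9, -3.0, 10.7]
width: 0.0005
```

move_arm --targets '[[[-0.5,0,1.4],[0,0,0],-1],[[-0.5,0,1.4],[0,0,0],-1]]'

```text
time: 12.85
tool_pos: [0.6059, 0.1201, 0.0536]
ee_rot: [3.142, -0.35, 1.459]
wrist_force: [-8.2, -3.6, 15.9]
width: 0.0004
```

move_arm --targets '[[[10,0,-28],[0,0,0],-1],[[21,-10,-56],[0,0,0],-0.5],[[0,-30,-70],[0,10,0],-0.15],[[-20,-50,-70],[0,20,0],-0.15],[[-30,-75,-65],[0,30,0],-0.15],[[-30,-75,-65],[0,30,0],-0.15]]'

```text
time: 13.6
tool_pos: [0.5237, 0.0767, 0.0971]
ee_rot: [-3.128, -0.875, 1.441]
wrist_force: [-0.4, 0.0, -0.1]
width: 0.0395
```

```bash
cat >> mv.py <<'E'
def axes():
    q,Rt=toolpose();e=np.array([np.cos(p[2]),np.sin(p[2]),0]);f=np.array([-e[1],e[0],0])
    return Rt.inv().apply([e,f,[0,0,1]]).round(3)
E
python3 - <<'E'
from mv import *
o=status.get_obs();print(o["time"],bpos(),np.degrees(o["ee_rot"]),o["wrist_force"],o["width"],np.round(o["joint_positions"],2))
print(axes())
for b in((-75,75,68),(-75,106,42)):print(b,shift(b))
E
```

```text
13.6 [-77.3  62.   97.1] [-179.20011944  -50.10725738   82.57404618] [-0.3857322   0.0319324  -0.11776119] 0.03946463214195739 [-0.48  0.21  1.72  0.8   1.6  -0.49]
[[ 0.007  1.    -0.006]
 [ 0.641  0.     0.767]
 [ 0.767 -0.009 -0.641]]
(-75, 75, 68) [-14.    2.5  28.7]
(-75, 106, 42) [-14.    2.8  69.1]
```

move_arm --targets '[[[-7,1,14],[0,0,0],-0.15],[[-14,2.5,29],[0,0,0],-0.15],[[-14,2.5,49],[0,0,0],-0.15],[[-14,2.5,63],[0,0,0],-0.15],[[-14,2.5,69],[0,0,0],-0.15],[[-14,2.5,69],[0,0,0],-0.15]]'

```text
time: 14.35
tool_pos: [0.5336, 0.1224, 0.0459]
ee_rot: [3.141, -0.873, 1.459]
wrist_force: [-0.0, 0.3, -0.0]
width: 0.0395
```

Run:
```python
from mv import *
o=status.get_obs();print(o["time"],bpos(),np.degrees(o["ee_rot"]),o["wrist_force"],o["width"])
a=viewer.snapshot("wrist");b=cv2.resize(viewer.snapshot("scene")[170:345,240:520],(640,400))
cv2.imwrite("pics/d.png",cv2.resize(np.vstack([a,b])[:,:,::-1],(480,600)))
```

```text
14.35 [-72.8 108.4  45.9] [179.98628731 -49.99441802  83.61304503] [-0.00797051  0.26409994 -0.00453347] 0.03949530936347142
```

View pics/d.png

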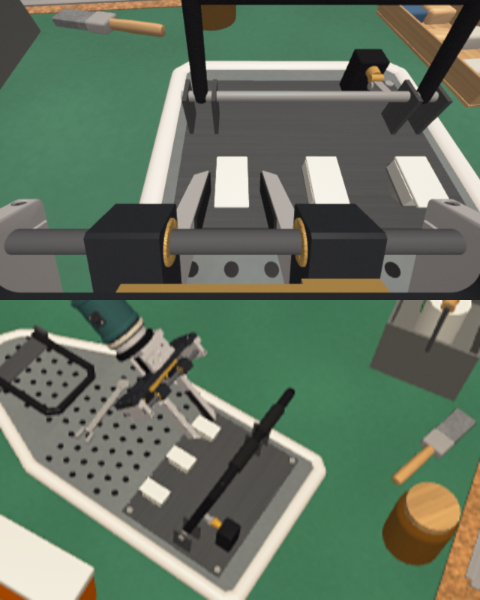

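move_arm --targets '[[[-4.6,-2.2,0.7],[0,0,0],-0.15],[[-4.6,-2.2,0.7],[0,0,0],-0.6],[[-4.6,-2.2,0.7],[0,0,0],-1],[[-4.6,-2.2,0.7],[0,0,0],-1],[[-4.6,-2.2,0.7],[0,0,0],-1],[[-4.6,-2.2,0.7],[0,0,0],-1],[[-4.6,-2.2,0.7],[0,0,0],-1]]'

```text
time: 15.32
tool_pos: [0.5306, 0.1192, 0.0417]
ee_rot: [-3.14, -0.872, 1.457]
wrist_force: [-4.7, -3.8, 1.9]
width: 0.026
```

```bash
cat > arc.py <<'E'
from mv import *
import sys
# arc rows from phi0 to phi1 with alpha(phi); G fixed in cap
def rows(f0,f1,a0,a1,n,G=(-28,9),L=8):
    A=axes();a00=np.radians(a0)
    def tcp(f,a):
        g=np.array([G[0]*np.cos(f)+G[1]*np.sin(f),G[1]*np.cos(f)-G[0]*np.sin(f)])
        return g+L*np.array([np.sin(a),-np.cos(a)])
    t0=tcp(f0,a00);out=[]
    for k in range(1,n+1):
        f=f0+(f1-f0)*k/n;a=a0+(a1-a0)*k/n;d=tcp(f,np.radians(a))-t0
        s=d[0]*A[1]+d[1]*A[2];out.append([s.round(1).tolist(),[0,round(a-a0,1),0],-1])
    return out
E
python3 - <<'E'
from arc import *
o=status.get_obs();print(o["time"],bpos(),np.degrees(o["ee_rot"]),o["wrist_force"],o["width"])
print(rows(0,.8,50,32,8))
E
```

```text
15.325 [-75.5 104.9  41.7] [-179.91723623  -49.95961675   83.50283695] [-4.69893605 -3.76733408  1.90764559] 0.025958896659453
[[[2.5, 0.0, -1.0], [0, -2.2, 0], -1], [[5.0, 0.0, -1.7], [0, -4.5, 0], -1], [[7.6, 0.0, -2.1], [0, -6.8, 0], -1], [[10.2, 0.0, -2.3], [0, -9.0, 0], -1], [[12.9, 0.0, -2.1], [0, -11.2, 0], -1], [[15.5, 0.0, -1.7], [0, -13.5, 0], -1], [[18.0, 0.1, -1.1], [0, -15.8, 0], -1], [[20.4, 0.1, -0.1], [0, -18.0, 0], -1]]
```

Width 26.0 mm matches the cap. I start lifting.

move_arm --targets '[[[2.5,0,-1],[0,-2.2,0],-1],[[5,0,-1.7],[0,-4.5,0],-1],[[7.6,0,-2.1],[0,-6.8,0],-1],[[10.2,0,-2.3],[0,-9,0],-1],[[12.9,0,-2.1],[0,-11.2,0],-1],[[15.5,0,-1.7],[0,-13.5,0],-1],[[18,0,-1.1],[0,-15.8,0],-1],[[20.4,0,0],[0,-18,0],-1]]'

```text
time: 16.32
tool_pos: [0.5317, 0.1294, 0.0557]
ee_rot: [-3.14, -0.548, 1.457]
wrist_force: [-4.2, -11.6, -3.3]
width: 0.0258
```

Run:
```python
from arc import *
o=status.get_obs();print(o["time"],bpos(),np.degrees(o["ee_rot"]),o["wrist_force"],o["width"])
print(rows(.8,1.6,32,15,8))
a=viewer.snapshot("wrist");b=cv2.resize(viewer.snapshot("scene")[190:310,270:462],(640,400),interpolation=2)
cv2.imwrite("pics/e.png",cv2.resize(np.vstack([a,b])[:,:,::-1],(480,600)))
```

```text
16.325 [-75.6 115.2  55.7] [-179.93649758  -31.41808647   83.48574822] [ -4.16108876 -11.56174076  -3.30725488] 0.025810207199796185
[[[2.6, 0.0, 0.4], [0, -2.1, 0], -1], [[5.2, 0.0, 1.1], [0, -4.2, 0], -1], [[7.6, 0.0, 2.0], [0, -6.4, 0], -1], [[10.0, 0.1, 3.2], [0, -8.5, 0], -1], [[12.2, 0.1, 4.7], [0, -10.6, 0], -1], [[14.3, 0.1, 6.4], [0, -12.8, 0], -1], [[16.2, 0.1, 8.3], [0, -14.9, 0], -1], [[17.9, 0.1, 10.4], [0, -17.0, 0], -1]]
```

View pics/e.png

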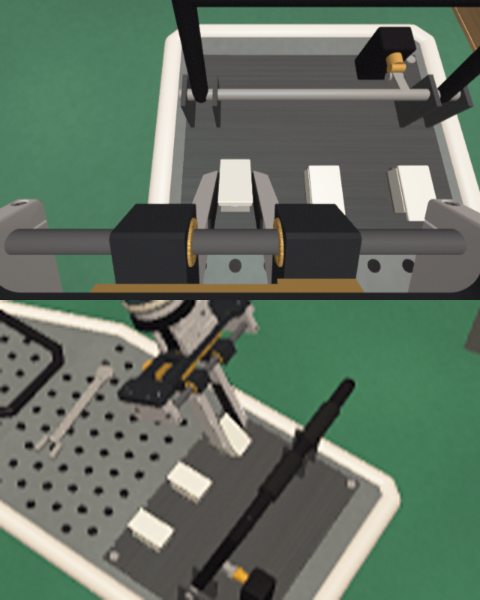

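move_arm --targets '[[[2.6,0,0.4],[0,-2.1,0],-1],[[5.2,0,1.1],[0,-4.2,0],-1],[[7.6,0,2],[0,-6.4,0],-1],[[10,0,3.2],[0,-8.5,0],-1],[[12.2,0,4.7],[0,-10.6,0],-1],[[14.3,0,6.4],[0,-12.8,0],-1],[[16.2,0,8.3],[0,-14.9,0],-1],[[17.9,0,10.4],[0,-17,0],-1],[[17.9,0,10.4],[0,-17,0],-1]]'

```text
time: 17.55
tool_pos: [0.5343, 0.1515, 0.0586]
ee_rot: [-3.142, -0.256, 1.459]
wrist_force: [-4.2, -8.6, 2.7]
width: 0.0253
```

Run:
```python
from arc import *
o=status.get_obs();print(o["time"],bpos(),np.degrees(o["ee_rot"]),o["wrist_force"],o["width"])
print(rows(1.6,1.8,15,15,4),axes())
a=viewer.snapshot("wrist");b=cv2.resize(viewer.snapshot("scene")[190:310,270:462],(640,400),interpolation=2)
cv2.imwrite("pics/f.png",cv2.resize(np.vstack([a,b])[:,:,::-1],(480,600)))
```

```text
17.55 [-75.6 137.4  58.6] [-179.99813973  -14.66119068   83.60470253] [-4.16472563 -8.58715703  2.701748  ] 0.02534268796615055
[[[1.2, 0.0, 0.9], [0, 0.0, 0], -1], [[2.3, 0.0, 1.8], [0, 0.0, 0], -1], [[3.5, 0.0, 2.7], [0, 0.0, 0], -1], [[4.5, 0.0, 3.8], [0, 0.0, 0], -1]] [[-0.007  1.    -0.002]
 [ 0.967  0.008  0.253]
 [ 0.253 -0.    -0.967]]
```

View pics/f.png

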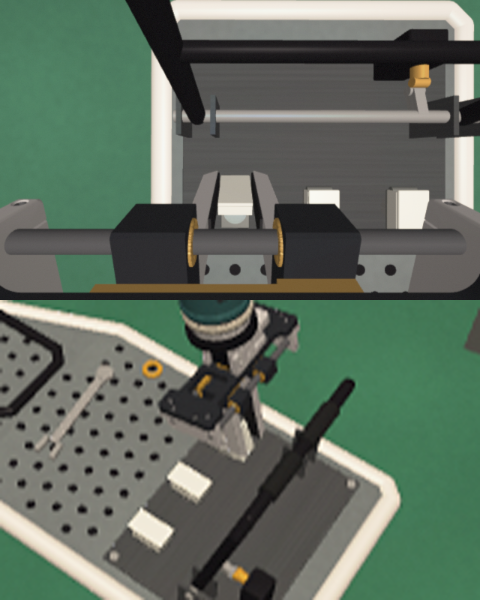

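Run:
```python
from mv import *
o=status.get_obs();c=cam("wrist",o);i=viewer.snapshot("wrist").max(2)
print([(r,int(i[r,305:325].mean())) for r in range(224,306,3)])
for f in(1.2,1.35,1.45,1.57,1.7,1.8):
  out=[]
  for g in((-43,13.5),(2,13.5),(-43,5)):
    q=(128+g[0]*np.cos(f)+g[1]*np.sin(f),38+g[1]*np.cos(f)-g[0]*np.sin(f));out.append([proj(c,w(p,(x,*q))).round(0).tolist() for x in(-88,-62)])
  print(f,out)
```

```text
[(224, 86), (227, 86), (230, 88), (233, 118), (236, 180), (239, 180), (242, 180), (245, 180), (248, 180), (251, 179), (254, 180), (257, 180), (260, 181), (263, 181), (266, 181), (269, 182), (272, 241), (275, 229), (278, 240), (281, 240), (284, 240), (287, 196), (290, 189), (293, 186), (296, 175), (299, 147), (302, 140), (305, 59)]
1.2 [[[289.0, 270.0], [338.0, 270.0]], [[294.0, 231.0], [333.0, 232.0]], [[289.0, 283.0], [337.0, 284.0]]]
1.35 [[[289.0, 257.0], [338.0, 257.0]], [[294.0, 231.0], [333.0, 231.0]], [[289.0, 272.0], [338.0, 272.0]]]
1.45 [[[289.0, 249.0], [338.0, 249.0]], [[294.0, 230.0], [333.0, 231.0]], [[289.0, 264.0], [338.0, 264.0]]]
1.57 [[[289.0, 238.0], [338.0, 239.0]], [[294.0, 230.0], [333.0, 231.0]], [[289.0, 254.0], [338.0, 255.0]]]
1.7 [[[290.0, 228.0], [338.0, 228.0]], [[295.0, 231.0], [333.0, 231.0]], [[289.0, 244.0], [338.0, 244.0]]]
1.8 [[[290.0, 220.0], [337.0, 221.0]], [[295.0, 231.0], [332.0, 231.0]], [[290.0, 236.0], [337.0, 236.0]]]
```

move_arm --targets '[[[2.3,0,1.4],[0,0,0],-1],[[4.6,0,3.2],[0,0,0],-1],[[6.6,0,5.2],[0,0,0],-1],[[8.5,0,7.3],[0,0,0],-1],[[8.5,0,7.3],[0,0,0],-1]]'

```text
time: 18.32
tool_pos: [0.5359, 0.1642, 0.0549]
ee_rot: [3.141, -0.263, 1.458]
wrist_force: [-4.0, -1.1, 4.4]
width: 0.0231
```

```bash
cat > chk.py <<'E'
from mv import *
o=status.get_obs();c=cam("wrist",o);i=viewer.snapshot("wrist").max(2)
print(o["time"],bpos(),np.degrees(o["ee_rot"]),o["wrist_force"],o["width"])
print([(r,int(i[r,305:325].mean())) for r in range(200,306,3)])
for f in(1.2,1.35,1.45,1.57,1.7,1.8):
  out=[]
  for g in((-43,13.5),(2,13.5),(-43,5)):
    q=(128+g[0]*np.cos(f)+g[1]*np.sin(f),38+g[1]*np.cos(f)-g[0]*np.sin(f));out.append(proj(c,w(p,(-75,*q))).round(0).tolist())
  print(f,out)
E
python3 chk.py
```

```text
18.325 [-75.5 150.4  54.9] [179.97022056 -15.09477887  83.56273188] [-4.03631325 -1.06133778  4.40290438] 0.023088915010612283
[(200, 89), (203, 87), (206, 87), (209, 88), (212, 88), (215, 88), (218, 88), (221, 87), (224, 89), (227, 89), (230, 87), (233, 89), (236, 88), (239, 86), (242, 86), (245, 88), (248, 88), (251, 106), (254, 141), (257, 141), (260, 141), (263, 142), (266, 142), (269, 144), (272, 245), (275, 239), (278, 247), (281, 247), (284, 247), (287, 247), (290, 247), (293, 216), (296, 178), (299, 178), (302, 184), (305, 92)]
1.2 [[313.0, 296.0], [313.0, 252.0], [313.0, 310.0]]
1.35 [[313.0, 283.0], [313.0, 251.0], [313.0, 298.0]]
1.45 [[313.0, 274.0], [313.0, 251.0], [313.0, 290.0]]
1.57 [[313.0, 264.0], [313.0, 251.0], [313.0, 280.0]]
1.7 [[313.0, 253.0], [313.0, 251.0], [313.0, 269.0]]
1.8 [[313.0, 245.0], [313.0, 251.0], [313.0, 261.0]]
```

move_arm --targets '[[[0,0,0],[0,0,0],-1],[[0,0,0],[0,0,0],-1],[[0,0,0],[0,0,0],-1],[[0,0,0],[0,0,0],-1],[[0,0,0],[0,0,0],-1],[[0,0,0],[0,0,0],-1],[[0,0,0],[0,0,0],-1],[[0,0,0],[0,0,0],-1]]'

```text
time: 19.38
tool_pos: [0.536, 0.1645, 0.0548]
ee_rot: [3.141, -0.264, 1.459]
wrist_force: [-4.4, -0.3, 6.4]
width: 0.0232
```

```bash
python3 chk.py
python3 - <<'E'
from mv import *
a=viewer.snapshot("wrist")[200:320,220:420];b=viewer.snapshot("scene")[215:295,300:433]
cv2.imwrite("pics/g.png",np.vstack([cv2.resize(a,(500,300),interpolation=2),cv2.resize(b,(500,300),interpolation=2)])[:,:,::-1])
E
```

```text
19.375 [-75.5 150.5  54.8] [179.98622022 -15.12877831  83.56817283] [-4.3678013  -0.2751446   6.40104631] 0.02315955393724551
[(200, 89), (203, 88), (206, 87), (209, 88), (212, 88), (215, 88), (218, 89), (221, 86), (224, 89), (227, 90), (230, 87), (233, 88), (236, 88), (239, 86), (242, 86), (245, 88), (248, 88), (251, 97), (254, 141), (257, 141), (260, 141), (263, 141), (266, 142), (269, 142), (272, 244), (275, 233), (278, 248), (281, 247), (284, 247), (287, 247), (290, 247), (293, 235), (296, 166), (299, 178), (302, 184), (305, 91)]
1.2 [[313.0, 297.0], [313.0, 253.0], [313.0, 310.0]]
1.35 [[313.0, 284.0], [313.0, 252.0], [313.0, 299.0]]
1.45 [[313.0, 275.0], [313.0, 251.0], [313.0, 291.0]]
1.57 [[313.0, 264.0], [313.0, 251.0], [313.0, 280.0]]
1.7 [[313.0, 253.0], [313.0, 251.0], [313.0, 269.0]]
1.8 [[313.0, 245.0], [313.0, 252.0], [313.0, 261.0]]
```

View pics/g.png

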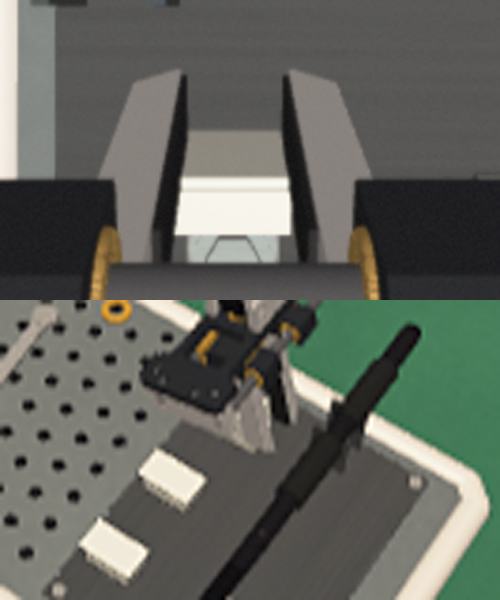

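```bash
python3 -c "
from bench import order
print(order.close_job())"
```

```text
the job is handed in; nothing more can be done
None
```

The job is handed in: the leg is locked out, the loose bolt's cap is held up, and the other two caps are still shut.

- **Leg:** I gripped the bar and swung it over to its end stop. The bar reached board y 229 mm, against 228.6 mm expected at 1.80 rad, and it pushed back with about 24 N there. Later pictures show it still past upright.
- **Loose bolt:** It is the near one. It gave about 4 mm between roughly 1 and 5 N and then went hard. The middle one was stiff from first contact, reaching 16 N in about 1 mm. I did not tap the far cap, since the near bolt had already clearly given.
- **Cap:** I pinched the near cap by its sides and lifted it. By the wrist picture it is at about 1.49 rad (roughly 85°). It held unchanged for a full second before hand-in, at about 19.4 s.

**What disagreed:** The cap slipped somewhat in the pads during the lift, so it lagged the planned path (1.2 rad where 1.6 was intended) and needed an extra move. The fingers now read 23.2 mm apart against the cap's 26 mm, so they may be holding it near its edge. The grip did not change over that second.

The other two caps, spanner and washer look undisturbed in the close pictures. I took no final overall picture of the other things around the board.

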